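# Clamp the loaded reagent cartridge

## Robot

A 6-joint arm with a two-finger parallel gripper is mounted at the origin on the work surface. World frame = base frame: x ahead of the robot, y to its left, z up, the work surface at z = 0. Lengths are in m, angles in degrees, forces in N, time in s.
With the tool pointing down it reaches from about 0.4 to 0.825 m from the base axis. Payload 7 kg.
Tool frame: the origin (TCP) lies midway between the tips of the shut fingers; the grasp point (between the pads) lies 19 mm behind it; z points along the fingers, y is the direction in which the jaws open and shut (so a half turn about z gives the same grasp; the last joint's range is limited). The gripper opens to 88 mm and grips with 3 to 60 N. Pads are 19 mm wide; open, the fingers measure 130 mm over their backs; the gripper's body (78 mm by 193 mm) begins 47 mm behind the grasp point.
Start: joints at [-52.191, 20.546, 0.682, 0, -70.136, -16.507], TCP at [0.245, -0.629, 0.227] pointing down, gripper open.
Joint ranges: [-176.03, 176.03], [-82.01, 121.73], [-58.28, 71.71], [-173.87, 95.51], [-174.79, -0.11], [-173.66, 173.66]. Speed limits (degrees/s): [136.94, 136.94, 172.46, 180, 180, 180].

## Interface

Orientations are given as a 3x3 rotation matrix whose columns are the frame's x, y, z axes.
In Python, from rig import robot gives the robot as it stands. Calls block until the motion is done:
- robot.goto(position, orientation): joint-space move of the TCP to a pose.
- robot.servo_line(position, ori=None, speed=0.15): straight line of the TCP; ori=None keeps the orientation; speed is the mean speed in m/s.
- robot.movej(angles): joint-space move.
- robot.move_gripper(opening): opening from 0.0 (shut) to 1.0 (fully open); the grip force is fixed at half the most; returns when the fingers have stopped.
- robot.dwell(seconds).
- robot.ik(position, orientation): joint angles nearest the present ones, or None.
- robot.grab_frame(name): name is "scene" or "top" or "wrist"; returns (picture, depth): 420x560x3 uint8, red, green, blue; 420x560 float32, m along the optical axis (not along the pixel's ray), 0 where there is no reading.
- robot.camera_info(name): a dict with "vfov" (degrees; the focal length in pixels is half the picture's height over the tangent of half this angle, whatever the lens; pixels are square), "cx", "cy" (the principal point, pixels), "k1" (the pictures are not rectified: a ray, as slopes to the right and down, at radius r is drawn at 1 + k1 r^2 times it, then the intrinsics apply), "view" (4x4, takes a point from world to camera coordinates); the wrist camera has in their place "T_tool_cam" (4x4, takes a point from camera to tool coordinates, whose origin is the TCP and whose axes are the flange's). Camera axes: x right, y down, z forward; pixel columns grow to the right and rows downward; lengths in m; the calibration is good to about 2 mm. A picture is of the moment at which its call begins: read the wrist's pose just before it. camera_info takes no time and is no camera call.
A pose or a line that the arm cannot do raises robot.Unreachable and nothing moves.
- robot.job_done(): hands the job in, once; it reports no verdict.
Readings, each from a call of its own:
- robot.read_t(): time.
- robot.read_qpos(): joint angles.
- robot.read_qvel(): joint speeds.
- robot.read_effort(): joint torques, N m.
- robot.read_position(): TCP position.
- robot.read_tcp_rot(): TCP orientation.
- robot.read_force(): force on the tool from outside, world axes, zero at the start.
- robot.read_ft_torque(): the same for the moment, N m.
- robot.read_grip_width(): opening from 0.0 (shut) to 1.0 (fully open).
Only numpy, scipy, OpenCV 4.12 (cv2) and the standard library are available. Lean on these libraries where they do the work, as an engineer would, in place of code of your own. Each camera call takes 0.05 s, during which the arm holds its last target.

## Task

Two lever sockets stand on the analyser bench, both with their clamp levers up; one has a white reagent cartridge seated in its pocket, the other is empty. Swing the lever of the loaded socket down fully home so that it lies flat over the cartridge. Leave the cartridge seated, and leave the empty socket's lever up as it is.

Things in the scene. Friction and masses are not known exactly. Their poses are not given: they have to be found in the camera images.
- loaded_lever (a joint): Angle (rad) of the loaded socket's clamp lever: 0 = shut, lying level; grows as its free end swings up and back, stop at 1.5; starts at 0.8 to 1.3. Stiff hinge, no spring or latch: about 1 N at the free end moves it, and it stays where left. Bare aluminium bar 20 mm wide, 6 thick, free end 125 mm from the hinge axis, which is level, 44 mm above the table, between two dark posts (tops at 54).
- loaded_tip (a point): Middle of the free end of the loaded socket's lever, half way through its thickness. Axes turn with the lever: x along the bar from free end to hinge, y along the hinge axis, z out of the upper face (push on this face to shut it). 44 mm above the table when shut. The dark grey socket block, 130 long x 76 wide x 30 high, is fixed; the shut bar lies along its length and overhangs its front end by 5 mm.
- cartridge: Loose white cartridge 82 x 52 x 24 mm, two long foil strips on top, seated in the loaded socket's pocket with 2 mm play all round. Origin: centre of its underside, 14 mm above the table. x: along the block towards the hinge end, z up; the hinge axis lies at x = +61, z = +30 mm in its frame. The shut lever points along its -x, 3 mm above its top.
- spare_tip (a point): The same point on the identical lever of the other, empty socket (black pocket floor in view). That lever also stands up, and must be left alone.

How it is judged (in metres and radians):
At the end, for the whole second after the job is handed in: The loaded socket's lever is shut to within 0.175 rad (10 degrees), its cartridge is still seated (within 12 mm of its start and level within 10 degrees) and the empty socket's lever tip is within 20 mm of where it was (value of joint loaded_lever below 0.175 rad and distance of cartridge from where it was at the start of the episode below 0.012 m and angle between cartridge's own z axis and vertical below 0.175 rad and distance of spare_tip from where it was at the start of the episode below 0.02 m); the robot touches nothing.
It fails at once if the empty socket's lever is moved (its tip by more than 20 mm) (distance of spare_tip from where it was at the start of the episode above 0.02 m).
It fails at once if the cartridge is knocked out of its pocket (moved more than 12 mm) (distance of cartridge from where it was at the start of the episode above 0.012 m).
It also fails if it takes over 29 s, if anything falls off the work surface, if the arm or the gripper's body presses on something with over 40 N, if the wrist force passes 120 N, or if a joint passes its speed limit or range.

## Working session

There is one attempt and no reset: what is moved stays moved. The work goes in short steps, each a Python script; the robot and the scene stay as the last script left them, time stands still between calls to the robot, and variables do not carry over. Pictures are saved under pics/ and viewed, and the job is handed in when it is done.

```bash
mkdir -p pics; python3 - <<'E'
from rig import robot
import cv2,numpy as np
for n in("scene","top"):
    p,d=robot.grab_frame(n); cv2.imwrite(f"pics/{n}0.png",p[:,:,::-1]); np.savez(f"{n}0.npz",p=p,d=d)
    i=robot.camera_info(n); print(n,i, (d>0).mean())
print(robot.read_t(),robot.read_force())
E
```

```text
scene {'vfov': 56.411017993710935, 'cx': 281.80951132267177, 'cy': 213.24616376510633, 'k1': -0.0789254945350176, 'view': array([[ 0.71173234,  0.70240663, -0.00787475, -0.38490846],
       [ 0.57021474, -0.58425967, -0.57749095, -0.26567564],
       [-0.41023436,  0.40652868, -0.81635911,  0.97561987],
       [ 0.        ,  0.        ,  0.        ,  1.        ]])} 0.9962797619047619
top {'vfov': 47.59698554551277, 'cx': 280.99366812219534, 'cy': 211.75039029108217, 'k1': -0.11012771265229185, 'view': array([[-0.01339379, -0.99968677, -0.02114141,  0.00600745],
       [-0.9955151 ,  0.01531218, -0.09335534,  0.54272818],
       [ 0.09364982,  0.01979621, -0.99540837,  0.72711568],
       [ 0.        ,  0.        ,  0.        ,  1.        ]])} 0.9959948979591837
0.1 [0.87498568 0.30684179 0.40997628]
```

View pics/scene0.png

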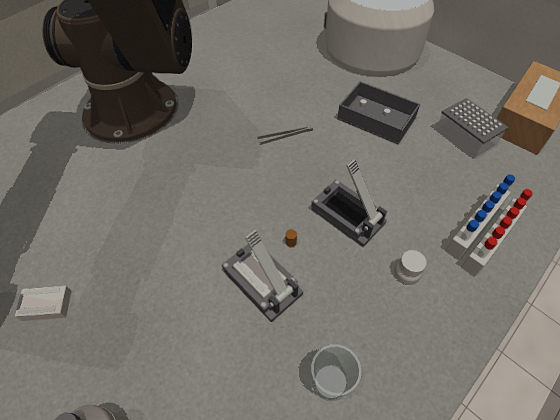

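View pics/top0.png

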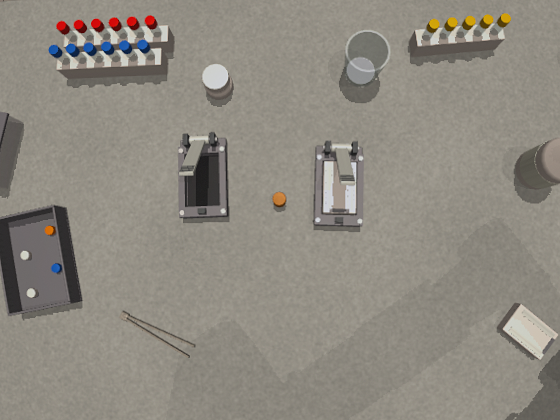

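The loaded socket is on the right in the top view: white cartridge around (340,187), posts at (327,147) and (357,148). The spare, with its black pocket, is on the left around (203,178). I'll measure both from depth.

```bash
cat > h.py <<'E'
import numpy as np,cv2
from rig import robot
def cloud(n,d):
    i=robot.camera_info(n); f=210/np.tan(np.radians(i['vfov']/2))
    K=np.array([[f,0,i['cx']],[0,f,i['cy']],[0,0,1]]); 
    v,u=np.mgrid[:420,:560]
    # k1-only radial: cv2 distortion with same form
    uv=np.stack([u,v],-1).reshape(-1,1,2).astype(float)
    s=cv2.undistortPointsIter(uv,K,np.array([i['k1'],0,0,0.]),None,None,(3,50,1e-10)).reshape(420,560,2)
    P=np.dstack([s,np.ones((420,560))])*d[...,None]
    V=i['view']; return (P-V[:3,3])@V[:3,:3]
E
python3 - <<'E'
from h import *
np.set_printoptions(precision=4,suppress=True)
C={}
for n in("top","scene"):
    a=np.load(n+"0.npz"); P=cloud(n,a['d']); C[n]=(P,a['p'])
P,p=C["top"]
for u,v in[(319,156),(360,156),(318,221),(359,222),(327,147),(357,148),(345,178),(341,155),(280,250)]: print(u,v,P[v,u],p[v,u])
for n in C:
  P,p=C[n]
  for name,(x0,x1,y0,y1) in {"load":(.52,.74,-.16,-.04),"spare":(.52,.74,.05,.24)}.items():
    m=(P[...,0]>x0)&(P[...,0]<x1)&(P[...,1]>y0)&(P[...,1]<y1)&(P[...,2]>.025)
    Q=P[m]; print(n,name,m.sum(),Q.min(0),Q.max(0)); 
    L=Q[Q[:,2]>.065]; 
    if len(L)>10:
        c=L.mean(0); w=np.linalg.svd(L-c)[2]; print(' lever',len(L),c,'dir',w[0],'n',w[2],'ext',((L-c)@w[0]).min(),((L-c)@w[0]).max(), 'top',L[np.argmax(L[:,2])], 'angle',np.degrees(np.arcsin(abs(w[0][2]))))
    B=Q[(Q[:,2]<.035)]
    if len(B)>10: r=cv2.minAreaRect((B[:,:2]*1000).astype(np.float32)); print(' block',r)
E
```

```text
319 156 [ 0.6305 -0.0635  0.0296] [211 213 218]
360 156 [ 0.6294 -0.1287  0.0303] [193 194 190]
318 221 [ 0.5269 -0.0597  0.03  ] [216 219 222]
359 222 [ 0.5242 -0.1237  0.0315] [213 216 212]
327 147 [ 0.639  -0.0746  0.0551] [89 89 89]
357 148 [ 0.6371 -0.121   0.0534] [102 102 100]
345 178 [ 0.576  -0.0907  0.1419] [81 80 77]
341 155 [ 0.6216 -0.0934  0.0763] [153 149 138]
280 250 [ 0.4828  0.0012 -0.0007] [150 144 134]
top load 3714 [ 0.52   -0.1336  0.025 ] [ 0.6506 -0.0533  0.1487]
 lever 487 [ 0.5954 -0.0936  0.113 ] dir [-0.5879  0.0268  0.8085] n [-0.8088  0.0014 -0.5881] ext -0.058989002982622524 0.04405421754653973 top [ 0.5694 -0.0964  0.1487] angle 53.95009465872474
 block ((579.8543090820312, -93.53385925292969), (76.81553649902344, 118.24490356445312), 87.37611389160156)
top spare 2275 [0.5376 0.0839 0.025 ] [0.74   0.1629 0.1484]
 lever 455 [0.6119 0.1233 0.1121] dir [-0.5788 -0.0129  0.8154] n [ 0.8155 -0.0034  0.5788] ext -0.057595218205729694 0.044434441636314444 top [0.587  0.1296 0.1484] angle 54.624480901920826
 block ((638.3610229492188, 124.9901123046875), (201.13534545898438, 77.7020492553711), 1.4088321924209595)
scene load 3018 [ 0.5204 -0.1358  0.025 ] [ 0.6514 -0.0564  0.1486]
 lever 759 [ 0.5984 -0.0974  0.1087] dir [ 0.581  -0.029  -0.8134] n [ 0.81   -0.0779  0.5813] ext -0.04863260839061628 0.05389842020785779 top [ 0.5708 -0.1021  0.1486] angle 54.42993697927739
 block ((585.1448364257812, -95.54490661621094), (77.45684814453125, 128.99830627441406), 88.08185577392578)
scene spare 1702 [0.5371 0.0822 0.025 ] [0.74   0.1624 0.1485]
 lever 557 [0.6155 0.1212 0.1081] dir [ 0.5814  0.0114 -0.8135] n [-0.8111  0.086  -0.5785] ext -0.04887758164317969 0.05415297877201894 top [0.5912 0.1117 0.1485] angle 54.44182755543684
 block ((638.0153198242188, 123.07842254638672), (200.80355834960938, 78.72657775878906), 1.1528526544570923)
```

Both views agree on the following:

| Quantity | Measured |
|---|---|
| Lever angle | about 54.4° (0.95 rad) |
| Hinge | near (0.638, -0.097, 0.044) |
| Block yaw | about -2.3° |
| Tip height | 0.148, against 0.146 + edge expected |

I'll shut the gripper, come down on the upper face from above, and follow the lever's arc.

```bash
cat >> h.py <<'E'
a=np.radians(-2.3); E=np.array([np.cos(a),np.sin(a),0]); Yv=np.array([-np.sin(a),np.cos(a),0]); Z=np.array([0,0,1.])
H=np.array([.638,-.0968,.044])
def tcp(th,r=.105,gap=0.,half=.0095):
    c,s=np.cos(th),np.sin(th)
    return H-E*c*r+Z*s*r+(.003+gap)*(E*s+Z*c)+E*half
R1=np.column_stack([-E,Yv,-Z]); R2=np.column_stack([E,-Yv,-Z])
E
python3 - <<'E'
from h import *
np.set_printoptions(precision=4,suppress=True)
pa=tcp(.95,gap=.012); up=pa.copy(); up[2]=.24
q=robot.read_qpos(); print(robot.read_tcp_rot())
R=min((R for R in(R1,R2) if robot.ik(up,R) is not None),key=lambda R:abs(np.array(robot.ik(up,R))-q).max())
np.save("R.npy",R); print(R,robot.ik(up,R), up)
robot.move_gripper(0.0)
robot.goto(up,R); robot.servo_line(pa,speed=.1)
print(robot.read_t(),robot.read_position(),pa,robot.read_force(),robot.read_grip_width())
for n in("scene","top"):
    p,d=robot.grab_frame(n); cv2.imwrite(f"pics/{n}1.png",p[:,:,::-1])
E
```

```text
[[-0.9317 -0.3632 -0.0007]
 [-0.3632  0.9317  0.0013]
 [ 0.0001  0.0015 -1.    ]]
[[-0.9992  0.0401 -0.    ]
 [ 0.0401  0.9992 -0.    ]
 [-0.      0.     -1.    ]] [   9.4082   13.6467   -7.2522    0.      -69.1011 -101.7082] [ 0.5987 -0.0952  0.24  ]
4.975 [ 0.5991 -0.0952  0.1389] [ 0.5987 -0.0952  0.1381] [-0.5421 -0.0934  0.4755] 0.006805978051177853
```

```bash
python3 -c "
import cv2
p=cv2.imread('pics/scene1.png');q=cv2.imread('pics/top1.png')
cv2.imwrite('pics/crop1.png',cv2.hconcat([cv2.resize(p[160:330,180:400],(396,306),interpolation=cv2.INTER_CUBIC),cv2.resize(q[80:250,230:450],(396,306))]))"
```

```text
(no output)
```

View pics/crop1.png

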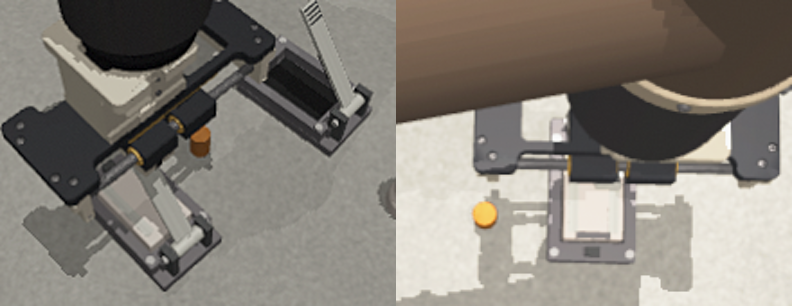

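The scene crop shows the fingers behind the loaded lever. The gripper body ends short of the spare lever, at about y=0 against 0.12. Next I push along the arc while watching the force.

```bash
python3 - <<'E'
from h import *
np.set_printoptions(precision=3,suppress=True)
for th in np.r_[.95,np.linspace(.85,.05,9)]:
    robot.servo_line(tcp(th),speed=.04)
    f=robot.read_force(); print(round(th,2),robot.read_t(),robot.read_position()-tcp(th),f)
    if np.linalg.norm(f)>20: print("stop");break
else:
    p0=tcp(0)
    for dz in(.001,0,-.001,-.002,-.003):
        robot.servo_line(p0+[0,0,dz],speed=.02); f=robot.read_force(); print(dz,robot.read_t(),robot.read_position(),f)
        if f[2]>10: break
for n in("scene","wrist"):
    p,d=robot.grab_frame(n); cv2.imwrite(f"pics/{n}2.png",p[:,:,::-1])
E
```

```text
0.95 5.525 [-0. -0.  0.] [-0.705 -0.426  0.039]
0.85 5.9333 [-0. -0. -0.] [-0.705 -0.185  0.912]
0.75 6.3417 [-0. -0. -0.] [ 0.919  0.561 -0.144]
0.65 6.75 [-0. -0. -0.] [ 0.754  0.276 -0.509]
0.55 7.1583 [-0. -0. -0.] [-0.41   0.754  0.25 ]
0.45 7.5667 [-0. -0. -0.] [ 0.224 -0.188  0.203]
0.35 7.975 [-0. -0. -0.] [-0.125  0.076  0.186]
0.25 8.3833 [-0. -0. -0.] [ 0.77   0.15  -1.104]
0.15 8.7917 [-0. -0. -0.] [0.698 0.402 0.46 ]
0.05 9.2 [-0. -0. -0.] [-0.227  0.109  0.111]
0.001 9.5667 [ 0.542 -0.093  0.048] [ 0.118 -0.061 -0.202]
0 9.8167 [ 0.543 -0.093  0.047] [-0.85   0.19   2.867]
-0.001 10.0667 [ 0.543 -0.093  0.047] [-4.011  1.782 11.493]
```

View pics/scene2.png

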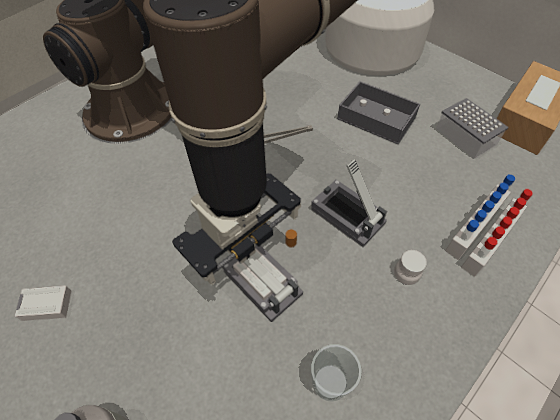

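The lever lies along the block (265,280) and its stop was felt at z=0.047, as expected. The spare lever still stands at (352,165). I'll retreat straight up, then check.

```bash
python3 - <<'E'
from h import *
np.set_printoptions(precision=4,suppress=True)
p=robot.read_position(); robot.servo_line([p[0],p[1],.24],speed=.1)
robot.movej([-52.191, 20.546, 0.682, 0, -70.136, -16.507])
for n in("scene","top"):
    p,d=robot.grab_frame(n); cv2.imwrite(f"pics/{n}3.png",p[:,:,::-1])
    P=cloud(n,d); X,Y,Zz=P[...,0],P[...,1],P[...,2]
    m=(X>.505)&(X<.62)&(abs(Y+.094)<.05)&(Zz>.0425); L=P[m]
    c=L.mean(0); w=np.linalg.svd(L-c)[2]; print(n,len(L),L.min(0),L.max(0),'axis',w[0])
    m=(X>.5)&(X<.74)&(Y>.05)&(Y<.2)&(Zz>.065); S=P[m]; print(' spare',S.mean(0),S[np.argmax(S[:,2])])
print(robot.read_t(),robot.read_force())
E
```

```text
scene 662 [ 0.5166 -0.1075  0.0435] [ 0.6197 -0.0834  0.0505] axis [ 0.9991 -0.0419  0.0021]
 spare [0.6154 0.1211 0.1084] [0.5888 0.1119 0.149 ]
top 881 [ 0.5159 -0.1086  0.0428] [ 0.6198 -0.0813  0.0507] axis [-0.9988  0.0494  0.0024]
 spare [0.612  0.1233 0.112 ] [0.5867 0.1213 0.1486]
14.55 [ 0.7451  0.3503 -0.7461]
```

View pics/top3.png

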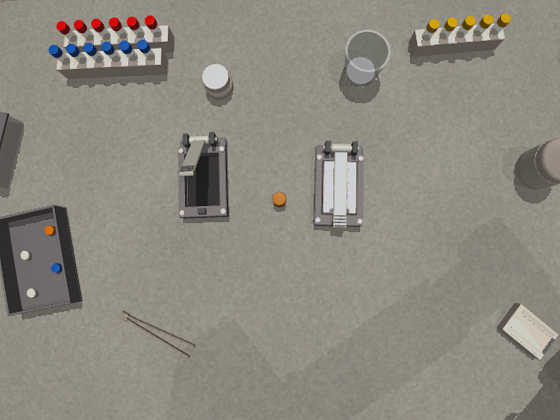

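The top view shows the loaded lever flat from (341,148) to (340,226), over a cartridge that is still seated. The spare lever is unchanged.

```bash
python3 -c "
from rig import robot
robot.job_done()"
```

```text
the job is handed in; nothing more can be done
```

The loaded socket's lever is down flat over the cartridge, and the job was handed in at about 14.6 s of the 29 s allowed. I pushed it along its arc with the shut fingertips until it met its stop with the fingertips at z ≈ 0.047 m and about 11 N upward. Then I lifted clear and moved the arm back to its start pose.

- **Lever:** depth from both cameras shows the bar level to about 0.002 rad, with its upper face near 0.047 m.
- **Cartridge:** the top view shows it still seated; I checked this by eye and did not measure its position.
- **Spare lever:** the mean of its measured points is within about 0.5 mm of where it started in both views.
- **Robot:** it touches nothing, and the force reading is only noise, about 1 N.

No check failed or disagreed.

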